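Lay a rolling steel bar in the sloping work rest and close the keeper

ROBOT

A 6-joint arm with a two-finger parallel gripper is mounted at the origin on the work surface. World frame = base frame: x ahead of the robot, y to its left, z up, the work surface at z = 0. Lengths are in mm, angles in rad, forces in N, time in s.
With the tool pointing down it reaches from about 275 to 725 mm from the base axis. Payload 5.6 kg.
Tool frame: the origin (TCP) lies at the very end of the fingers, on their centre line; the grasp point (between the pads) lies 19 mm behind it; z points along the fingers, y is the line along which they close (so a half turn about z gives the same grasp; the last joint's range is limited). The gripper opens to 85 mm and grips with 20 to 120 N. Pads are 22 mm wide; open, the fingers measure 114 mm over their backs; the gripper's body (76 mm by 85 mm) begins 54 mm behind the grasp point. The pads swing forward as they close: fully open they stand 13 mm farther back than shut.
Start: joints at [1.552, 0.255, 0.108, 0, -1.424, -0.285], TCP at [164.504, 524.815, 231.283] pointing down, gripper open.
Joint ranges: [-2.95, 2.95], [-1.21, 1.97], [-1.09, 1.5], [-2.87, 1.71], [-2.94, -0.07], [-3.05, 3.05]. Speed limits (rad/s): [2.57, 2.57, 3.14, 3.14, 3.14, 3.14].

INTERFACE

Orientations are given as a 3x3 rotation matrix whose columns are the frame's x, y, z axes.
In Python, from rig import telemetry, read_camera, get_calibration, hand_in gives the robot as it stands.
- The arm moves only by the tool play_rows, never from a script. Its argument "increments" is a list of rows, each an object of numbers: "x", "y", "z": the shift along the tool's x, y, z in mm; "wx", "wy", "wz": the turn, a rotation vector about the tool's x, y, z in rad. A call has exactly 5 rows; each row shifts and turns the commanded pose from where the row before left it, along the tool's axes as they then stand; what a row does not reach is not made up. A row lasts 1/12 s, in which the tool goes at most 41.7 mm and 7.16 degrees, less where a joint would pass 70% of its speed; a pose out of reach is approached as far as the arm can. A call with a gripper value outside its range is refused whole. "fingers" is the opening in per cent of the stroke, from 0 (shut) to 100 (fully open), set as the call begins (left out, the last holds). The fingers move at their own pace and stop on an object; "newtons" is the grip in N (left out, the last holds). Time passes only in rows, so rows that do not move let the fingers close, or fill a call up. It gives the time, the measured TCP pose, the force, the opening and the grip force at its end, in the units of the state.
- telemetry.get_obs(): the state, without advancing time (a new reading comes with each control period).
- read_camera(name): name is "scene" or "top" or "wrist"; returns (picture, depth): 480x640x3 uint8, red, green, blue; 480x640 float32, mm along the optical axis (not along the pixel's ray), 0 where there is no reading.
- get_calibration(name): a dict with "fx", "fy", "cx", "cy" (pixels), "origin" and "rotation" of the camera in the world; the wrist camera has in their place "mount" (4x4, takes a point from camera to tool coordinates, whose origin is the TCP and whose axes are the flange's). Camera axes: x right, y down, z forward; pixel columns grow to the right and rows downward; lengths in mm; the calibration is good to about 2 mm. A picture is of the moment at which its call begins: read the wrist's pose just before it. get_calibration takes no time and is no camera call.
- hand_in(): hands the job in; it is judged then, once.
The state is a dict: "t": time; "joint_pos": joint angles; "dq": joint speeds; "joint_torque": joint torques, N m; "position": TCP position; "tcp_rot": TCP orientation; "force": force on the tool from outside, world axes, zero at the start; "wrist_torque": the same for the moment, N m; "gripper_width": finger opening in mm; "finger_force": force on a finger pad.
Only numpy, scipy, OpenCV 4.12 (cv2) and the standard library are available. Lean on these libraries where they do the work, as an engineer would, in place of code of your own. Each camera call takes 0.05 s, during which the arm holds its last target. There are 200 camera calls.

TASK

Take the thicker of the two loose round steel bars and lay it in both notches of the sloping work rest, keeping hold of it until it lies there, with its low end against the foot stop. Then swing the brass keeper fully across over the bar, so that it cannot roll out, and let go. Leave the thinner bar and everything else on the bench where they are.

Things in the scene. Friction and masses are not known exactly. Their poses are not given: they have to be found in the camera images.
- bar: The bar to be mounted: plain round steel bar, 22 mm in diameter, 120 mm long, about 0.34 kg, lying on the bench and free to roll. Its x axis runs along the bar; the origin lies on its surface (underside at the start) at mid-length and turns with it. The two ends are alike.
- bar_center (a point): Centre of the 22 mm bar, on its axis (11 mm above the bench while it lies there).
- thin_bar_center (a point): Centre of the other round steel bar, 12 mm in diameter, 120 mm long, also free to roll: leave it. The two bars may have changed places.
- cradle: Sloping part of the fixed work rest (wooden stand about 165 x 104 mm; its place and heading vary). ORIGIN: where the centre of the 22 mm bar lies once seated against the foot stop. x runs UP the slope along the seated bar, 30 degrees above horizontal, low end nearer the robot; y across, horizontal; z square to the slope, upwards. The wooden board's face lies at z = -32 mm.
- notch_low (a point): Bottom of the lower of two steel V-notches (90 degrees, open towards the cradle's +z), at x = -40, z = -16 mm in the cradle's frame. 14 mm wide along x, |y| below 24 mm, upper edges at z = +2 mm.
- notch_high (a point): Bottom of the upper V-notch, alike, at x = +40, z = -16 mm. Between the two notches 66 mm along x are free for fingers down to the board.
- foot_stop (a point): Face of the foot stop at the low end, x = -60, y = 0, z = 0 mm in the cradle's frame: an upright steel plate 34 mm across, reaching up to z = +4 mm; the bar's low end bears on it.
- keeper (a joint): Flat brass arm turning about the cradle's z axis, rad. 0 = closed: straight across over the bar (towards -y), at a hard stop, 2.5 mm above the bar. Grows as it opens towards +x (up the slope); 1.57 = parallel to the bar, beside it; limit 1.8. Light friction (0.06 N m), stays where left. Arm 14 mm wide, 5 mm thick, underside at z = 13.5 mm, reaching 74 mm from the pivot.
- keeper_pivot (a point): Pivot of the keeper, on a steel pillar 16 mm in diameter: x = +40, y = +40 mm in the cradle's frame, at z = 13.5 mm.
- keeper_peg (a point): Middle of the round upright brass peg on the free end of the keeper: 12 mm in diameter, standing 30 mm up from the arm along the cradle's z (from z = 18.5 to 48.5 mm; this point at z = 33.5 mm), 68 mm from the pivot.
- jar: Bystander: small glass jar, 48 mm in diameter, 50 mm high; origin under its centre.
- tin: Bystander: plain steel tin, 54 mm in diameter, 60 mm high; origin under its centre.
- white_box: Bystander: white plastic box, 70 x 50 x 35 mm; origin under its centre.
- hammer: Bystander: hammer lying flat, 200 mm long, along its x axis.
- steel_block: Bystander: round steel bench block, 56 mm in diameter, 20 mm high; origin under its centre.
There are look-alikes about, which are no part of the job. Leave any brown or purple look-alike of the bar alone.

How it is judged:
By the outcome, as a careful person would: the job done as asked, in the order asked, and still so for the second after the job is handed in, with the robot touching nothing.
It also fails if it takes over 51 s, if anything falls off the work surface, if the arm or the gripper's body presses on something with over 40 N, if the wrist force passes 120 N, or if a joint passes its speed limit or range.

## Working session

There is one attempt and no reset: what is moved stays moved. The work goes in short steps, Python scripts to look and compute and a tool call to move; the robot and the scene stay as the last step left them, time stands still between calls to the robot, and variables do not carry over. Pictures are saved under pics/ and viewed, at most 10 in all, crops included, and the job is handed in when it is done.

Besides the shell and the picture viewer there is one more tool, called after "Call:" as name(argument=value, ...) on one line, values as JSON. play_rows: Moves the arm, as the interface text tells. Its arguments: {"type":"object","properties":{"increments":{"type":"array"},"fingers":{"type":"number"},"newtons":{"type":"number"}},"required":["increments"]}

```bash
mkdir -p pics; ls
python3 - <<'E'
from rig import telemetry, read_camera, get_calibration
import cv2,numpy as np
for n in("scene","top"):
    p,d=read_camera(n); cv2.imwrite(f"pics/{n}0.png",p[:,:,::-1]); np.savez(f"{n}0.npz",p=p,d=d)
    print(n,get_calibration(n))
print(get_calibration("wrist")); print(telemetry.get_obs())
E
```

```text
pics
scene {'fx': 590.7721143489738, 'fy': 590.7721143489738, 'cx': 314.0183400933, 'cy': 236.55537635484703, 'origin': array([1127.65668416, -345.22842551,  880.62266953]), 'rotation': array([[ 0.41581005,  0.65658962, -0.62927901],
       [ 0.90942376, -0.29478694,  0.29334125],
       [ 0.00710159, -0.69425552, -0.71969358]])}
top {'fx': 444.0372330340396, 'fy': 444.0372330340396, 'cx': 314.448133833359, 'cy': 245.69330942730227, 'origin': array([ 269.45828574,  -35.67878501, 1119.43234276]), 'rotation': array([[ 0.01897505, -0.98097935,  0.19318246],
       [-0.99968961, -0.02173497, -0.01217707],
       [ 0.01614426, -0.19289144, -0.98108728]])}
{'fx': 339.7185407000844, 'fy': 339.7185407000844, 'cx': 323.48651280866153, 'cy': 240.70052529108008, 'mount': array([[-3.28698008e-04, -9.48327952e-01, -3.17291644e-01,
         8.14452358e+01],
       [ 9.99999897e-01, -2.12710768e-04, -4.00194615e-04,
        -2.22557578e-01],
       [ 3.12024390e-04, -3.17291742e-01,  9.48327925e-01,
        -1.42041421e+02],
       [ 0.00000000e+00,  0.00000000e+00,  0.00000000e+00,
         1.00000000e+00]])}
{'t': 0.1, 'joint_pos': array([ 1.55161884e+00,  2.55733266e-01,  1.07116562e-01, -4.33234722e-04,
       -1.42391926e+00, -2.84588774e-01]), 'dq': array([ 0.00265703, -0.0013886 ,  0.00276587,  0.00183462, -0.00094012,
        0.00126857]), 'joint_torque': array([-1.00714013e-03, -3.87604880e+01,  2.38472217e+01,  5.37801012e+00,
       -3.82501428e-03, -3.12656184e-06]), 'position': array([164.33109162, 524.40087732, 230.4537129 ]), 'tcp_rot': array([[ 9.54197650e-01, -2.99176590e-01, -4.61850767e-04],
       [-2.99176936e-01, -9.54196083e-01, -1.73108359e-03],
       [ 7.72034928e-05,  1.78997099e-03, -9.99998395e-01]]), 'force': array([ 0.18645781, -0.60538232, -0.26399949]), 'wrist_torque': array([ 0.04775515,  0.04146126, -0.00711702]), 'finger_force': 0.0, 'gripper_width': 85.24921788846828}
```

View pics/top0.png

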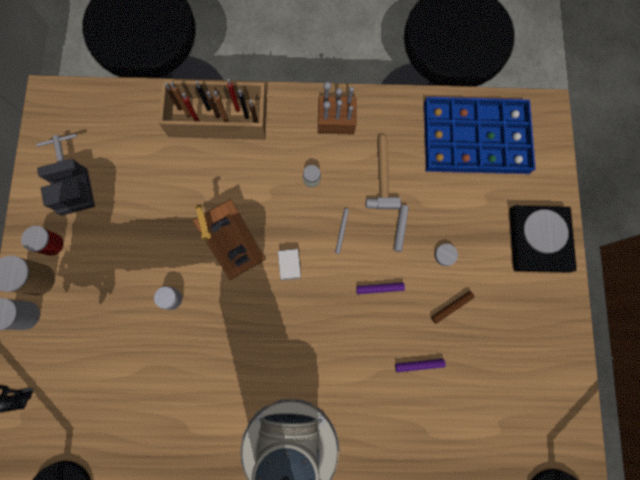

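View pics/scene0.png

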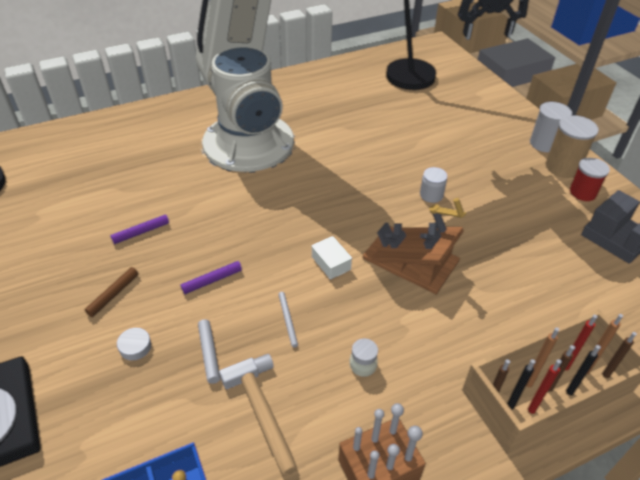

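```bash
cat > h.py <<'E'
import numpy as np,cv2
from rig import telemetry, read_camera, get_calibration
def pose(n,obs=None):
    c=get_calibration(n)
    if n=="wrist":
        o=obs or telemetry.get_obs(); M=c["mount"]
        return c,np.array(o["position"])+o["tcp_rot"]@M[:3,3],o["tcp_rot"]@M[:3,:3]
    return c,c["origin"],c["rotation"]
def rays(c,uv):
    uv=np.atleast_2d(uv).astype(float)
    return np.c_[(uv[:,0]-c["cx"])/c["fx"],(uv[:,1]-c["cy"])/c["fy"],np.ones(len(uv))]
def plane(P,uv,z):
    c,o,R=P; r=rays(c,uv)@R.T; return o+r*((z-o[2])/r[:,2])[:,None]
def cloud(P,d):
    c,o,R=P; v,u=np.mgrid[:480,:640]; r=rays(c,np.c_[u.ravel(),v.ravel()])
    return (o+(r*d.reshape(-1,1))@R.T).reshape(480,640,3)
E
python3 - <<'E'
from h import *
tiles=[]
for n,box,cr in(("top",(330,190,430,270),(190,190,300,290)),("scene",(170,280,310,400),(350,190,480,300))):
    f=np.load(n+"0.npz");p,d=f["p"],f["d"];P=pose(n);X=cloud(P,d);z=X[...,2]
    bench=np.median(z[230:300,300:340] if n=="top" else z[220:300,250:300]);print(n,"bench",bench)
    for nm,(a,b,c_,e) in(("bars",box),):
        hsv=cv2.cvtColor(p,cv2.COLOR_RGB2HSV)
        m=((hsv[...,1]<60)&(hsv[...,2]>60)).astype(np.uint8); M=np.zeros_like(m);M[b:e,a:c_]=m[b:e,a:c_]
        k,l,s,ce=cv2.connectedComponentsWithStats(M)
        for i in range(1,k):
            if s[i,4]<40: continue
            pts=np.argwhere(l==i)[:,::-1]; W=X[l==i]
            print(s[i],ce[i].round(1),"ztop",np.percentile(W[:,2],[50,90]).round(1))
            q=plane(P,pts,11)[:,:2].astype(np.float32); print("  rect z11",cv2.minAreaRect(q))
    for (a,b,c_,e) in(box,cr): tiles.append(cv2.resize(p[b:e,a:c_],(400,300),interpolation=cv2.INTER_CUBIC))
cv2.imwrite("pics/crop1.png",np.vstack([np.hstack(tiles[:2]),np.hstack(tiles[2:])])[:,:,::-1])
E
```

```text
top bench -0.3386799238116964
[366 197  42  55 780] [392.2 215.3] ztop [21.2 26.3]
  rect z11 ((566.08447265625, -254.13400268554688), (161.79525756835938, 91.48779296875), 32.3994026184082)
[336 208  13  46 210] [341.7 230.6] ztop [10.5 13.3]
  rect z11 ((529.5169677734375, -118.35791778564453), (12.395833969116211, 120.99789428710938), 78.78195190429688)
scene bench -0.544572407923738
[278 291  20  57 394] [287.7 319.5] ztop [ 9.5 12.3]
  rect z11 ((533.17236328125, -119.56468963623047), (12.661112785339355, 126.98739624023438), 78.90435028076172)
[ 198  319   76   70 1797] [227.6 361.2] ztop [20.4 25.9]
  rect z11 ((564.1944580078125, -253.4263153076172), (164.87783813476562, 97.84557342529297), 33.462982177734375)
```

View pics/crop1.png

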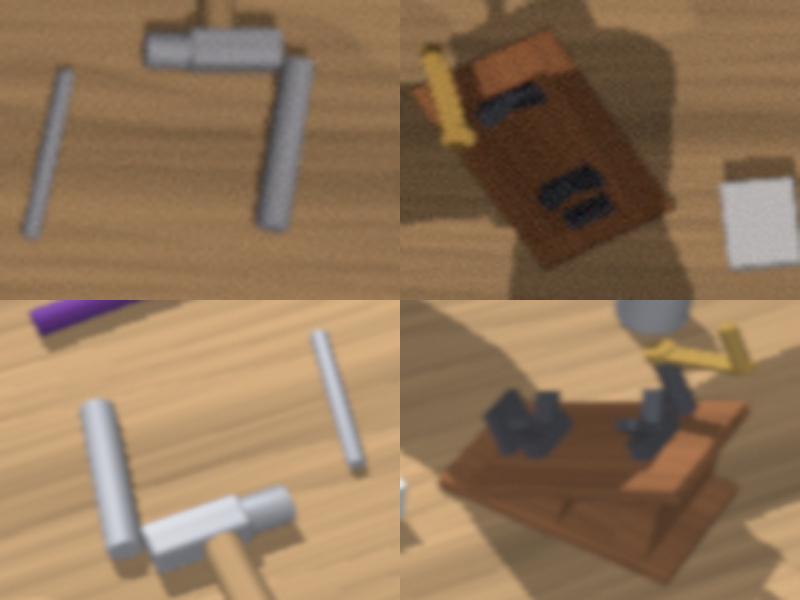

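Run:
```python
from h import *
f=np.load("top0.npz");p,d=f["p"],f["d"];P=pose("top");X=cloud(P,d)
hsv=cv2.cvtColor(p,cv2.COLOR_RGB2HSV)
v,u=np.mgrid[:480,:640]
m=(hsv[...,1]<60)&(hsv[...,2]>60)&(v>203)&(v<256)&(u<412)&(u>401.3-(v-205)*8.3/46)
print("bar",m.sum(),cv2.minAreaRect(plane(P,np.argwhere(m)[:,::-1],11)[:,:2].astype(np.float32)),np.percentile(X[m][:,2],[10,50,90]))
for n,cr in(("top",(190,190,300,290)),("scene",(350,190,480,300))):
    f=np.load(n+"0.npz");p,d=f["p"],f["d"];P=pose(n);X=cloud(P,d);hsv=cv2.cvtColor(p,cv2.COLOR_RGB2HSV)
    roi=np.zeros((480,640),bool);a,b,c,e=cr;roi[b:e,a:c]=1
    W=X[roi&(X[...,2]>20)&(hsv[...,1]>100)&(hsv[...,0]<15)]
    # plane fit ransac
    rng=np.random.default_rng(0);best=0
    for _ in range(400):
        s=W[rng.choice(len(W),3,False)];nn=np.cross(s[1]-s[0],s[2]-s[0]);L=np.linalg.norm(nn)
        if L<200: continue
        nn/=L; ins=abs((W-s[0])@nn)<3
        if ins.sum()>best: best=ins.sum();I=ins
    C=W[I].mean(0);nn=np.linalg.svd(W[I]-C)[2][2];nn*=np.sign(nn[2])
    xx=np.array([-nn[0],-nn[1],0]);xx/=np.linalg.norm(xx);hd=np.arctan2(xx[1],xx[0])
    print(n,"board",best,C.round(1),"tilt",np.degrees(np.arccos(nn[2])).round(1),"heading",np.degrees(hd).round(1))
    ex=np.array([np.cos(hd)*nn[2],np.sin(hd)*nn[2],np.sqrt(1-nn[2]**2)]);ey=np.cross(nn,ex)
    q=np.c_[(W[I]-C)@ex,(W[I]-C)@ey].astype(np.float32);print(cv2.minAreaRect(q),C+ex*q[:,0].mean())
    g=roi&(hsv[...,1]<90)&(hsv[...,2]<75)&((X-C)@nn>4)&((X-C)@nn<45)&(X[...,2]>20)
    k,l,s,ce=cv2.connectedComponentsWithStats(g.astype(np.uint8))
    for i in range(1,k):
        if s[i,4]>15: print(" dark",s[i],ce[i].round(1),X[l==i].mean(0).round(1),"in plane",((X[l==i]-C).mean(0)@np.c_[ex,ey,nn]).round(1))
    y=roi&(hsv[...,1]>120)&(hsv[...,2]>110)&(hsv[...,0]>15)&(hsv[...,0]<30)&(X[...,2]>60)
    print("brass",y.sum(),X[y].min(0),X[y].max(0),X[y].mean(0))
```

```text
bar 361 ((540.098876953125, -271.89385986328125), (20.954824447631836, 124.28132629394531), 79.65098571777344) [15.48789018 19.30952453 22.98056184]
top board 1628 [504.6 162.8  56.5] tilt 30.0 heading 31.5
((-2.1033859252929688, 4.012897491455078), (148.10240173339844, 103.44428253173828), 0.21870078146457672) [504.58416734 162.83038317  56.51745219]
 dark [211 218  19  15 131] [219.5 224.2] [517.6 177.   96.4] in plane [35.9  5.3 25.3]
 dark [228 245  18  15 126] [236.1 251.7] [459.7 140.9  55.7] in plane [-43.4   4.7  24.2]
 dark [235 255  14  11  86] [241.3 260.1] [440.9 128.7  47.4] in plane [-67.1   4.1  28.1]
brass 238 [269.45828574 -35.67878501  61.28298997] [ 547.64453732  232.462241   1119.43234276] [509.77013433 206.75959943 140.38241001]
scene board 1558 [516.7 161.6  61.7] tilt 29.9 heading 32.0
((-10.517452239990234, 11.113014221191406), (106.02022552490234, 147.42257690429688), 89.7594985961914) [516.67240935 161.63800383  61.69005571]
 dark [421 214  24  34 309] [433.9 232.4] [519.6 185.9  91.5] in plane [28.1 19.  18.2]
 dark [378 223  28  23 405] [391.1 234.8] [457.2 134.4  48. ] in plane [-63.1   8.4  20.5]
brass 303 [475.05941861 192.93122404 114.02321444] [551.29471477 222.82831284 179.37584431] [520.47661754 208.46688161 142.48512613]
```

The thick bar is the grey cylinder at top px (401,227), scene px (208,350). Other things that could be taken for it:
- thin bar, top px (342,230)
- hammer head, (383,203)
- purple look-alikes, (381,288) and (420,366)
- brown look-alike, (453,306)

The crop confirms the choice: it measures 21 x 124 mm with its top at about 22 mm, while the thin bar is 12 mm wide. The cradle shows at top px (230,240) with the keeper open. I'll look at the cradle from above with the wrist camera on the way to the bar.

Call:
play_rows(increments=[{"x":28.5,"y":16,"z":-2},{"x":28.5,"y":16,"z":-2},{"x":28.5,"y":16,"z":-2},{"x":28.5,"y":16,"z":-2},{"x":28.5,"y":16,"z":-2}])

```text
invalid input
```

Call:
play_rows(increments=[{"x":28.5,"y":16,"z":-2},{"x":28.5,"y":16,"z":-2},{"x":28.5,"y":16,"z":-2},{"x":28.5,"y":16,"z":-2},{"x":28.5,"y":16,"z":-2}])

```text
invalid input
```

Call:
play_rows(increments=[{"x":28.5,"y":16,"z":-2},{"x":28.5,"y":16,"z":-2},{"x":28.5,"y":16,"z":-2},{"x":20,"y":10,"z":0},{"x":0,"y":0,"z":0}], fingers=60)

```text
invalid input
```

Run:
```python
from h import *
o=telemetry.get_obs(); p,d=read_camera("wrist"); np.savez("w1.npz",p=p,d=d,pos=o["position"],R=o["tcp_rot"])
cv2.imwrite("pics/w1.png",p[:,:,::-1]); print(o["t"],o["position"],o["dq"],o["tcp_rot"],o["joint_pos"])
```

```text
0.1 [164.33109162 524.40087732 230.4537129 ] [ 0.00265703 -0.0013886   0.00276587  0.00183462 -0.00094012  0.00126857] [[ 9.54197650e-01 -2.99176590e-01 -4.61850767e-04]
 [-2.99176936e-01 -9.54196083e-01 -1.73108359e-03]
 [ 7.72034928e-05  1.78997099e-03 -9.99998395e-01]] [ 1.55161884e+00  2.55733266e-01  1.07116562e-01 -4.33234722e-04
 -1.42391926e+00 -2.84588774e-01]
```

View pics/w1.png

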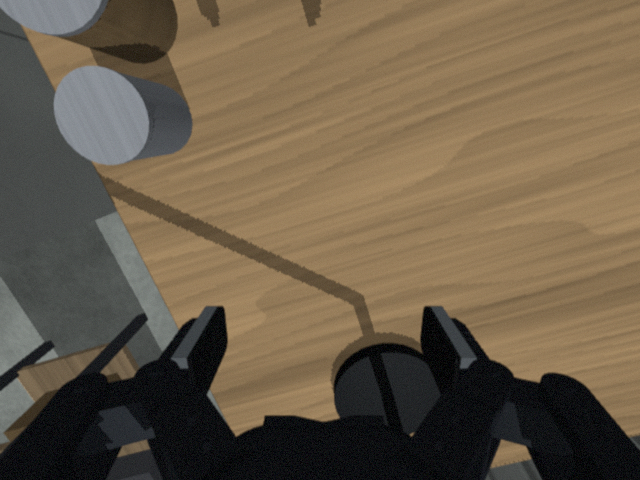

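The moves were refused and the arm hasn't moved: the wrist picture still shows the start position, with empty bench and the fingers at (210,330) and (440,330). I'll retry with all six keys in each row.

Call:
play_rows(increments=[{"x":28.5,"y":16,"z":-2,"wx":0,"wy":0,"wz":0},{"x":28.5,"y":16,"z":-2,"wx":0,"wy":0,"wz":0},{"x":28.5,"y":16,"z":-2,"wx":0,"wy":0,"wz":0},{"x":28.5,"y":16,"z":-2,"wx":0,"wy":0,"wz":0},{"x":28.5,"y":16,"z":-2,"wx":0,"wy":0,"wz":0}])

```text
t: 0.57
position: [277.2, 404.4, 241.2]
tcp_rot: [[0.954, -0.299, -0.0], [-0.299, -0.954, -0.0], [-0.0, 0.001, -1.0]]
force: [-0.1, 0.6, -0.9]
gripper_width: 85.3
finger_force: 0.0
```

Call:
play_rows(increments=[{"x":28,"y":20,"z":-2,"wx":0,"wy":0,"wz":0},{"x":28,"y":20,"z":-2,"wx":0,"wy":0,"wz":0},{"x":28,"y":20,"z":-2,"wx":0,"wy":0,"wz":0},{"x":28,"y":20,"z":-2,"wx":0,"wy":0,"wz":0},{"x":28,"y":20,"z":-2,"wx":0,"wy":0,"wz":0}])

```text
t: 0.98
position: [380.7, 266.9, 251.3]
tcp_rot: [[0.954, -0.299, -0.0], [-0.299, -0.954, -0.0], [-0.0, 0.0, -1.0]]
force: [0.5, -0.3, -0.0]
gripper_width: 85.5
finger_force: 0.0
```

Call:
play_rows(increments=[{"x":28,"y":20,"z":-2,"wx":0,"wy":0,"wz":0},{"x":28,"y":20,"z":-2,"wx":0,"wy":0,"wz":0},{"x":20,"y":12,"z":0,"wx":0,"wy":0,"wz":0},{"x":8,"y":5,"z":0,"wx":0,"wy":0,"wz":0},{"x":0,"y":0,"z":0,"wx":0,"wy":0,"wz":0}], fingers=60)

```text
t: 1.4
position: [444.1, 187.6, 254.8]
tcp_rot: [[0.953, -0.302, -0.001], [-0.302, -0.953, -0.001], [-0.0, 0.001, -1.0]]
force: [-0.4, 0.1, 0.6]
gripper_width: 51.1
finger_force: 0.0
```

Run:
```python
from h import *
o=telemetry.get_obs(); p,d=read_camera("wrist"); np.savez("w1.npz",p=p,d=d,pos=o["position"],R=o["tcp_rot"])
cv2.imwrite("pics/w2.png",p[:,:,::-1]); print(o["t"],o["position"],abs(o["dq"]).max(),o["tcp_rot"],o["joint_pos"])
```

```text
1.4 [444.06041435 187.62439517 254.84542171] 0.05106858912561522 [[ 9.53324628e-01 -3.01946521e-01 -6.72645265e-04]
 [-3.01946940e-01 -9.53324514e-01 -6.44613214e-04]
 [-4.46610503e-04  8.17628832e-04 -9.99999566e-01]] [ 7.25826446e-01  1.13870533e-01 -7.65607391e-03  3.59292672e-05
 -1.45020069e+00  5.38231434e-01]
```

View pics/w2.png

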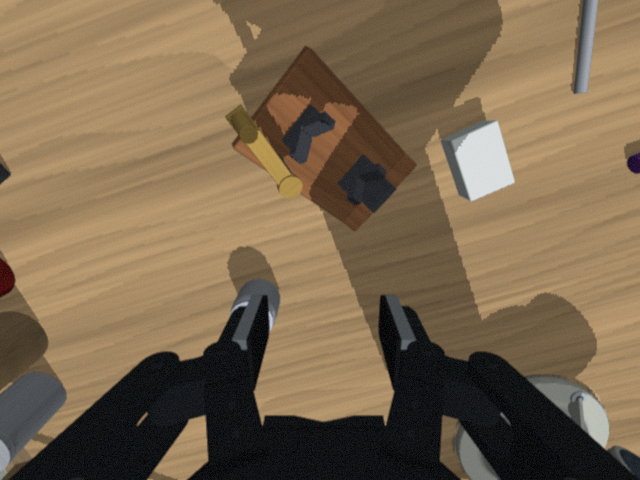

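The wrist view shows the cradle at px (325,140): high notch (308,133), low notch and stop (367,183), keeper pivot (290,187), keeper peg (240,123). Next I'll measure the frame from this view.

```bash
cat > cr.py <<'E'
from h import *
def analyse(P,p,d,box,show=True):
    X=cloud(P,d);hsv=cv2.cvtColor(p,cv2.COLOR_RGB2HSV);roi=np.zeros((480,640),bool);a,b,c,e=box;roi[b:e,a:c]=1
    O0=np.array([486.,166.,82.]);hd=np.radians(31.7);c3,s3=np.cos(np.pi/6),.5
    ex=np.array([np.cos(hd)*c3,np.sin(hd)*c3,s3]);ey=np.array([-np.sin(hd),np.cos(hd),0]);ez=np.cross(ex,ey)
    B=np.c_[ex,ey,ez];L=(X-O0)@B   # provisional cradle frame
    wood=roi&(hsv[...,1]>100)&(hsv[...,0]<15)&(X[...,2]>15)&(abs(L[...,2]+32)<12)
    W=L[wood];A=np.c_[W[:,:2],np.ones(len(W))]
    for _ in range(3):
        co=np.linalg.lstsq(A,W[:,2],rcond=None)[0];r=abs(W[:,2]-A@co);A,W=A[r<3],W[r<3]
    print("wood",len(W),"plane",co.round(3),"rect",cv2.minAreaRect(W[:,:2].astype(np.float32)),"y",np.percentile(W[:,1],[1,99]).round(1),"x",np.percentile(W[:,0],[1,99]).round(1))
    g=roi&(hsv[...,1]<110)&(hsv[...,2]<90)&(L[...,2]>-27)&(L[...,2]<10)&(abs(L[...,1])<32)&(abs(L[...,0])<75)
    for nm,lo,hi in(("low",-52,-28),("high",25,52),("stop",-75,-53)):
        q=L[g&(L[...,0]>lo)&(L[...,0]<hi)]
        if len(q)>10: print(nm,len(q),"mean",q.mean(0).round(1),"p2",np.percentile(q,2,0).round(1),"p98",np.percentile(q,98,0).round(1))
    br=roi&(hsv[...,1]>110)&(hsv[...,0]>16)&(hsv[...,0]<32)&(L[...,2]>8)&(L[...,2]<60)
    q=L[br];arm=q[abs(q[:,2]-19)<6];print("brass arm",len(arm),cv2.minAreaRect(arm[:,:2].astype(np.float32)),np.median(arm[:,2]))
    pg=q[q[:,2]>40];print("peg top",len(pg),pg.mean(0) if len(pg) else "")
    return L
E
python3 - <<'E'
from cr import *
f=np.load("w1.npz");o={"position":f["pos"],"tcp_rot":f["R"]}
analyse(pose("wrist",o),f["p"],f["d"],(220,40,425,240))
for n,b in(("top",(190,190,300,290)),("scene",(350,190,480,300))):
    f=np.load(n+"0.npz");print(n);analyse(pose(n),f["p"],f["d"],b)
E
```

```text
wood 10304 plane [-1.0000e-03 -1.0000e-03 -2.9781e+01] rect ((-4.406837463378906, -8.02164077758789), (103.77029418945312, 154.05123901367188), 89.88996124267578) y [-58.6  41.9] x [-77.3  71.7]
low 1086 mean [-41.3  -8.2  -9.3] p2 [-51.1 -29.5 -26. ] p98 [-37.3  13.2   4. ]
high 1447 mean [37.9 -8.  -8.1] p2 [ 28.7 -29.4 -25.8] p98 [42.5 14.2  4. ]
stop 747 mean [-66.1  -7.8  -3.6] p2 [-72.3 -24.  -23.2] p98 [-64.1   8.3   6.9]
brass arm 1530 ((65.51712799072266, 21.43404769897461), (19.509809494018555, 84.44987487792969), 70.92951202392578) 21.040410628699103
peg top 390 [101.65296219  11.90275641  49.05331618]
top
wood 1701 plane [-5.0000e-03 -3.0000e-03 -2.9163e+01] rect ((-7.870002746582031, -8.270065307617188), (103.65751647949219, 158.80323791503906), 89.78692626953125) y [-59.   42.2] x [-79.6  70.4]
low 139 mean [-43.6  -8.2  -5.8] p2 [-51.7 -29.4 -22.9] p98 [-38.2  13.4   5.7]
high 140 mean [35.4 -7.7 -4.1] p2 [ 27.2 -30.1 -17.8] p98 [41.4 13.6  5.6]
stop 97 mean [-67.4  -8.5  -2.4] p2 [-73.3 -24.7 -23.9] p98 [-64.4   7.3   9.4]
brass arm 195 ((-53.43556213378906, -16.303970336914062), (323.3835754394531, 55.01650619506836), 17.924179077148438) 21.597842584354538
peg top 28 [100.19047917  11.88034646  50.60873452]
scene
wood 1442 plane [-5.0000e-03  9.0000e-03 -2.9467e+01] rect ((-5.487632751464844, -9.086151123046875), (159.0144805908203, 106.3931884765625), 0.6203248500823975) y [-60.7  40.8] x [-77.9  72.2]
low 251 mean [-41.7 -10.6 -11.9] p2 [-51.3 -30.3 -26.2] p98 [-36.3   9.9   3.3]
high 396 mean [ 38.1  -0.4 -11. ] p2 [ 28.2 -29.3 -26.1] p98 [43.5 30.7  7. ]
stop 205 mean [-66.8 -11.7  -6.5] p2 [-73.1 -25.2 -25.9] p98 [-63.    8.9   7.5]
brass arm 229 ((65.35648345947266, 20.676349639892578), (22.360218048095703, 87.25312042236328), 71.10134887695312) 21.187953631908677
peg top 53 [101.6302443  10.4212225  47.1357439]
```

Three views agree on the cradle: origin offset (-4.2, -8.1, +2.3) in the provisional frame, and keeper radius 68.9 mm against 68 given, standing at θ≈1.28. Next I go to a hover above the thick bar.

Call:
play_rows(increments=[{"x":17.7,"y":31.5,"z":4,"wx":0,"wy":0,"wz":0},{"x":17.7,"y":31.5,"z":4,"wx":0,"wy":0,"wz":0},{"x":17.7,"y":31.5,"z":8,"wx":0,"wy":0,"wz":0},{"x":17.7,"y":31.5,"z":8,"wx":0,"wy":0,"wz":0},{"x":17.7,"y":31.5,"z":8,"wx":0,"wy":0,"wz":0}])

```text
t: 1.87
position: [480.4, 12.1, 223.1]
tcp_rot: [[0.955, -0.297, 0.0], [-0.297, -0.955, 0.001], [0.0, -0.001, -1.0]]
force: [0.5, -0.5, 0.1]
gripper_width: 51.2
finger_force: 0.0
```

Call:
play_rows(increments=[{"x":17.7,"y":31.5,"z":8,"wx":0,"wy":0,"wz":0},{"x":17.7,"y":31.5,"z":8,"wx":0,"wy":0,"wz":0},{"x":17.7,"y":31.5,"z":8,"wx":0,"wy":0,"wz":0},{"x":17.7,"y":31.5,"z":8,"wx":0,"wy":0,"wz":0},{"x":17.7,"y":31.5,"z":8,"wx":0,"wy":0,"wz":0}])

```text
t: 2.28
position: [518.3, -164.7, 182.8]
tcp_rot: [[0.955, -0.297, 0.0], [-0.297, -0.955, 0.0], [-0.0, -0.0, -1.0]]
force: [1.4, 1.1, 0.2]
gripper_width: 51.1
finger_force: 0.0
```

Call:
play_rows(increments=[{"x":17.7,"y":31.5,"z":8,"wx":0,"wy":0,"wz":0},{"x":17.7,"y":31.5,"z":8,"wx":0,"wy":0,"wz":0},{"x":14,"y":24,"z":8,"wx":0,"wy":0,"wz":-0.063},{"x":4,"y":6,"z":8,"wx":0,"wy":0,"wz":-0.063},{"x":0,"y":0,"z":0,"wx":0,"wy":0,"wz":0}])

```text
t: 2.7
position: [541.1, -269.1, 148.4]
tcp_rot: [[0.984, -0.176, -0.004], [-0.176, -0.984, 0.002], [-0.004, -0.001, -1.0]]
force: [-1.3, 0.6, -1.5]
gripper_width: 51.3
finger_force: 0.0
```

```bash
cat > bar.py <<'E'
from h import *
def bar(p,d,o):
    P=pose("wrist",o);X=cloud(P,d);hsv=cv2.cvtColor(p,cv2.COLOR_RGB2HSV)
    m=(hsv[...,1]<70)&(hsv[...,2]>70)&(X[...,2]>4)&(X[...,2]<28)
    m[300:]=0
    k,l,s,ce=cv2.connectedComponentsWithStats(cv2.morphologyEx(m.astype(np.uint8),cv2.MORPH_OPEN,np.ones((5,5))))
    for i in range(1,k):
        if s[i,4]<300: continue
        W=X[l==i];print(s[i],W.mean(0).round(1),"ztop",np.percentile(W[:,2],95).round(1),"cloud",cv2.minAreaRect(W[:,:2].astype(np.float32)),"\n   ray",cv2.minAreaRect(plane(P,np.argwhere(l==i)[:,::-1],11)[:,:2].astype(np.float32)))
E
python3 - <<'E'
from bar import *
o=telemetry.get_obs(); p,d=read_camera("wrist")
cv2.imwrite("pics/w3.png",p[:,:,::-1]); print(o["t"],o["position"],o["tcp_rot"].round(4),o["gripper_width"]);bar(p,d,o)
E
```

```text
2.7 [ 541.09474289 -269.10802304  148.42990925] [[ 0.9844 -0.176  -0.0041]
 [-0.176  -0.9844  0.0017]
 [-0.0044 -0.001  -1.    ]] 51.274809353224256
[   0   88   38   64 1728] [665.5 -54.6  17.1] ztop 26.1 cloud ((666.105224609375, -49.604515075683594), (22.603605270385742, 46.93258285522461), 70.01316833496094) 
   ray ((664.1644287109375, -49.524658203125), (27.776037216186523, 49.62004852294922), 62.807071685791016)
[ 194  135  116   52 3757] [ 606.2 -225.    24.4] ztop 26.4 cloud ((605.7808837890625, -223.41384887695312), (26.18080711364746, 87.75778198242188), 1.1282292604446411) 
   ray ((605.1445922851562, -220.60894775390625), (27.263160705566406, 92.52037048339844), 1.137864589691162)
[ 312  155   26  140 3391] [ 545.  -270.7   19. ] ztop 21.7 cloud ((540.5925903320312, -269.47210693359375), (21.190715789794922, 120.11905670166016), 80.53323364257812) 
   ray ((538.7931518554688, -269.1924743652344), (21.230815887451172, 124.09241485595703), 80.57556915283203)
[ 145  199   28  101 1453] [ 546.5 -122.6    9.8] ztop 12.1 cloud ((543.7361450195312, -120.63185119628906), (12.288260459899902, 94.84393310546875), 78.93324279785156) 
   ray ((544.1947631835938, -122.86978912353516), (12.874165534973145, 93.61964416503906), 79.15290832519531)
[ 434  247   64   53 2613] [ 477.6 -383.9   19.3] ztop 20.4 cloud ((478.2542724609375, -383.9333190917969), (55.3847541809082, 47.42430114746094), 79.77090454101562) 
   ray ((475.4799499511719, -386.84661865234375), (56.6038818359375, 50.88082504272461), 79.88516998291016)
```

View pics/w3.png

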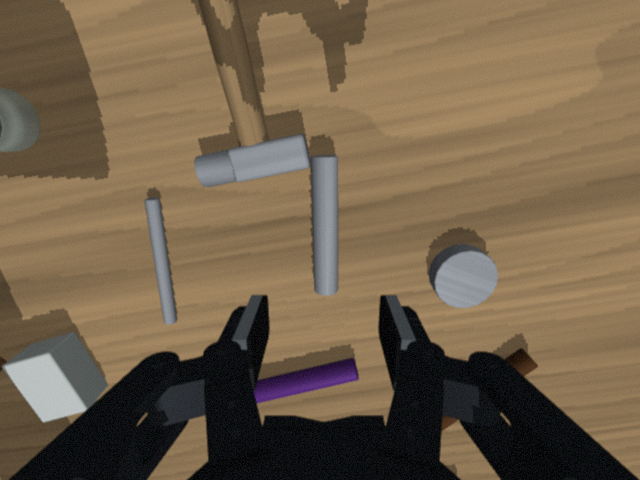

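The close view shows the chosen bar at px (325,225), 21 x 120 mm and about 22 mm high, lying between the open fingers. The hammer head at (270,158) is clear of the fingers, so I descend.

Call:
play_rows(increments=[{"x":-0.5,"y":0,"z":35,"wx":0,"wy":0,"wz":-0.011},{"x":0,"y":0,"z":35,"wx":0,"wy":0,"wz":0},{"x":0,"y":0,"z":35,"wx":0,"wy":0,"wz":0},{"x":0,"y":0,"z":25,"wx":0,"wy":0,"wz":0},{"x":0,"y":0,"z":5,"wx":0,"wy":0,"wz":0}])

```text
t: 3.17
position: [538.4, -265.9, 12.3]
tcp_rot: [[0.986, -0.166, -0.007], [-0.166, -0.986, 0.003], [-0.008, -0.002, -1.0]]
force: [-1.4, -0.2, -0.4]
gripper_width: 51.3
finger_force: 0.0
```

Call:
play_rows(increments=[{"x":2.2,"y":3.2,"z":0,"wx":-0.0018,"wy":0.0074,"wz":0},{"x":0,"y":0,"z":6,"wx":0,"wy":0,"wz":0},{"x":0,"y":0,"z":4,"wx":0,"wy":0,"wz":0},{"x":0,"y":0,"z":0,"wx":0,"wy":0,"wz":0},{"x":0,"y":0,"z":0,"wx":0,"wy":0,"wz":0}])

```text
t: 3.58
position: [543.4, -272.6, 7.4]
tcp_rot: [[0.986, -0.166, 0.009], [-0.166, -0.986, -0.003], [0.009, 0.002, -1.0]]
force: [0.0, 0.1, -0.3]
gripper_width: 51.1
finger_force: 0.0
```

Call:
play_rows(increments=[{"x":0,"y":0,"z":0,"wx":0,"wy":0,"wz":0},{"x":0,"y":0,"z":0,"wx":0,"wy":0,"wz":0},{"x":0,"y":0,"z":0,"wx":0,"wy":0,"wz":0},{"x":0,"y":0,"z":0,"wx":0,"wy":0,"wz":0},{"x":0,"y":0,"z":0,"wx":0,"wy":0,"wz":0}])

```text
t: 4.0
position: [542.8, -272.6, 6.4]
tcp_rot: [[0.986, -0.166, 0.007], [-0.166, -0.986, -0.003], [0.008, 0.002, -1.0]]
force: [1.0, 1.2, 0.3]
gripper_width: 51.0
finger_force: 0.0
```

Call:
play_rows(increments=[{"x":-3,"y":-2.6,"z":0,"wx":0.0018,"wy":-0.0074,"wz":0},{"x":0,"y":0,"z":4,"wx":0,"wy":0,"wz":0},{"x":0,"y":0,"z":0,"wx":0,"wy":0,"wz":0},{"x":0,"y":0,"z":0,"wx":0,"wy":0,"wz":0},{"x":0,"y":0,"z":0,"wx":0,"wy":0,"wz":0}])

```text
t: 4.42
position: [540.2, -269.5, 2.1]
tcp_rot: [[0.986, -0.166, -0.0], [-0.166, -0.986, -0.0], [-0.0, 0.0, -1.0]]
force: [-0.3, 0.0, -0.3]
gripper_width: 51.1
finger_force: 0.0
```

Call:
play_rows(increments=[{"x":0,"y":0,"z":0,"wx":0,"wy":0,"wz":0},{"x":0,"y":0,"z":0,"wx":0,"wy":0,"wz":0},{"x":0,"y":0,"z":0,"wx":0,"wy":0,"wz":0},{"x":0,"y":0,"z":0,"wx":0,"wy":0,"wz":0},{"x":0,"y":0,"z":0,"wx":0,"wy":0,"wz":0}], fingers=0, newtons=60)

```text
t: 4.83
position: [540.4, -269.6, 2.7]
tcp_rot: [[0.986, -0.166, 0.0], [-0.166, -0.986, -0.0], [0.0, 0.0, -1.0]]
force: [-1.6, 0.1, 2.3]
gripper_width: 19.6
finger_force: 58.8
```

Call:
play_rows(increments=[{"x":0,"y":0,"z":0,"wx":0,"wy":0,"wz":0},{"x":0,"y":0,"z":0,"wx":0,"wy":0,"wz":0},{"x":0,"y":0,"z":0,"wx":0,"wy":0,"wz":0},{"x":0,"y":0,"z":0,"wx":0,"wy":0,"wz":0},{"x":0,"y":0,"z":0,"wx":0,"wy":0,"wz":0}])

```text
t: 5.25
position: [540.4, -269.6, 2.6]
tcp_rot: [[0.986, -0.166, 0.0], [-0.166, -0.986, -0.0], [0.0, 0.0, -1.0]]
force: [-1.2, -0.8, 5.1]
gripper_width: 20.1
finger_force: 59.0
```

Call:
play_rows(increments=[{"x":0,"y":0,"z":-5,"wx":0,"wy":0,"wz":0},{"x":0,"y":0,"z":-10,"wx":0,"wy":0,"wz":0},{"x":0,"y":0,"z":-25,"wx":0,"wy":0,"wz":0},{"x":0,"y":0,"z":-25,"wx":0,"wy":0,"wz":0},{"x":0,"y":0,"z":-20,"wx":0,"wy":0,"wz":0}])

```text
t: 5.67
position: [540.2, -269.3, 88.8]
tcp_rot: [[0.986, -0.166, 0.0], [-0.166, -0.986, 0.0], [0.0, -0.0, -1.0]]
force: [0.5, 0.4, -2.7]
gripper_width: 20.2
finger_force: 59.1
```

Call:
play_rows(increments=[{"x":0,"y":0,"z":-25,"wx":0,"wy":0,"wz":0},{"x":0,"y":0,"z":-20,"wx":0,"wy":0,"wz":0},{"x":0,"y":0,"z":-10,"wx":0,"wy":0,"wz":0},{"x":0,"y":0,"z":0,"wx":0,"wy":0,"wz":0},{"x":0,"y":0,"z":0,"wx":0,"wy":0,"wz":0}])

```text
t: 6.08
position: [539.9, -268.9, 141.5]
tcp_rot: [[0.986, -0.166, -0.0], [-0.166, -0.986, 0.001], [-0.001, -0.001, -1.0]]
force: [0.5, 0.6, -4.9]
gripper_width: 19.9
finger_force: 59.1
```

Run:
```python
from h import *
o=telemetry.get_obs(); p,d=read_camera("wrist");np.savez("w4.npz",p=p,d=d,pos=o["position"],R=o["tcp_rot"])
cv2.imwrite("pics/w4.png",p[180:480,160:500,::-1]); print(o["t"],o["position"],o["tcp_rot"].round(4),o["gripper_width"],o["force"],o["finger_force"],o["joint_pos"].round(3))
```

```text
6.0833 [ 539.9480535  -268.93123703  141.50160905] [[ 9.861e-01 -1.661e-01 -5.000e-04]
 [-1.661e-01 -9.861e-01  1.200e-03]
 [-7.000e-04 -1.100e-03 -1.000e+00]] 19.86475399223857 [ 0.47714885  0.61028705 -4.9315372 ] 59.13246273994446 [-2.040e-01  3.990e-01  8.400e-02 -1.000e-03 -1.257e+00  1.608e+00]
```

View pics/w4.png

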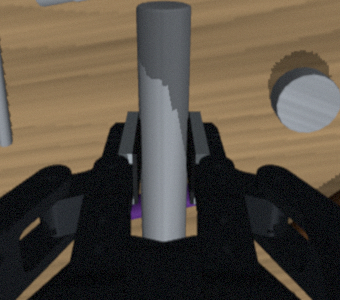

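The bar is held, with its far end at crop px (163,5) and its near end at (163,240). Next I measure its pitch and centre in the grip.

```bash
cat > held.py <<'E'
from h import *
def held(p,d):
    M=get_calibration("wrist")["mount"];C=cloud((get_calibration("wrist"),M[:3,3],M[:3,:3]),d)
    hsv=cv2.cvtColor(p,cv2.COLOR_RGB2HSV)
    m=(hsv[...,1]<70)&(hsv[...,2]>45)&(abs(C[...,1])<12)&(C[...,2]>-50)&(C[...,2]<30)&(abs(C[...,0])<90)
    k,l,s,ce=cv2.connectedComponentsWithStats(m.astype(np.uint8));i=1+s[1:,4].argmax();Q=C[l==i];print(s[i])
    xs=[];
    for a in range(-70,75,10):
        q=Q[(Q[:,0]>=a)&(Q[:,0]<a+10)]
        if len(q)>15: print(a+5,len(q),"ymid",((np.percentile(q[:,1],2)+np.percentile(q[:,1],98))/2).round(1),"ztop",np.percentile(q[:,2],5).round(1))
    print("x range",np.percentile(Q[:,0],[.3,99.7]))
E
python3 - <<'E'
from held import *
f=np.load("w4.npz");held(f["p"],f["d"])
from cr import *
hd=np.radians(31.7);c3=np.cos(np.pi/6);ex=np.array([np.cos(hd)*c3,np.sin(hd)*c3,.5]);ey=np.array([-np.sin(hd),np.cos(hd),0]);B=np.c_[ex,ey,np.cross(ex,ey)]
O=np.array([486,166,82])+B@[-4.2,-8.1,2.3];np.savez("cradle.npz",O=O,B=B);print(O,B)
E
```

```text
[  296   181    62   240 11619]
-55 38 ymid -0.3 ztop -13.9
-45 654 ymid -0.3 ztop -18.8
-35 768 ymid -0.4 ztop -18.9
-25 819 ymid -0.4 ztop -18.9
-15 853 ymid -0.3 ztop -18.9
-5 899 ymid -0.1 ztop -18.9
5 970 ymid 0.7 ztop -19.2
15 1169 ymid 0.7 ztop -20.5
25 1142 ymid -0.6 ztop -18.9
35 1226 ymid -0.4 ztop -19.0
45 1319 ymid -0.3 ztop -18.9
55 1447 ymid -0.5 ztop -19.0
65 315 ymid -0.4 ztop -17.1
x range [-50.13301413  60.34721142]
[486.18322665 156.59283606  81.89185843] [[ 0.73682403 -0.52547165 -0.42540555]
 [ 0.4550718   0.85081111 -0.26273583]
 [ 0.5         0.          0.8660254 ]]
```

Call:
play_rows(increments=[{"x":-13.2,"y":-31.7,"z":-5,"wx":0,"wy":0,"wz":0},{"x":-13.2,"y":-31.7,"z":-5,"wx":0,"wy":0,"wz":0},{"x":-13.2,"y":-31.7,"z":-5,"wx":0,"wy":0,"wz":0},{"x":-13.2,"y":-31.7,"z":-5,"wx":0,"wy":0,"wz":0},{"x":-13.2,"y":-31.7,"z":-5,"wx":0,"wy":0,"wz":0}])

```text
t: 6.55
position: [499.7, -100.7, 165.4]
tcp_rot: [[0.986, -0.167, -0.004], [-0.167, -0.986, 0.0], [-0.004, 0.0, -1.0]]
force: [0.4, 0.7, -3.8]
gripper_width: 19.6
finger_force: 59.4
```

Call:
play_rows(increments=[{"x":-13.2,"y":-31.7,"z":-4,"wx":0,"wy":0,"wz":0},{"x":-13.2,"y":-31.7,"z":0,"wx":0,"wy":0,"wz":0},{"x":-13.2,"y":-31.7,"z":0,"wx":0,"wy":0,"wz":0},{"x":-13.2,"y":-31.7,"z":0,"wx":0,"wy":0,"wz":0},{"x":-13.2,"y":-31.7,"z":0,"wx":0,"wy":0,"wz":0}])

```text
t: 6.97
position: [460.9, 66.3, 169.5]
tcp_rot: [[0.986, -0.166, -0.003], [-0.166, -0.986, -0.001], [-0.003, 0.001, -1.0]]
force: [0.8, -0.0, -3.6]
gripper_width: 19.9
finger_force: 59.4
```

Call:
play_rows(increments=[{"x":-13.2,"y":-31.7,"z":0,"wx":0,"wy":0,"wz":0},{"x":-13.2,"y":-31.7,"z":0,"wx":0,"wy":0,"wz":0},{"x":0,"y":0,"z":0,"wx":0,"wy":0,"wz":-0.12},{"x":0,"y":0,"z":0,"wx":0,"wy":0,"wz":-0.12},{"x":0,"y":0,"z":0,"wx":0,"wy":0,"wz":-0.12}])

```text
t: 7.38
position: [445.9, 132.4, 169.3]
tcp_rot: [[0.98, 0.199, -0.003], [0.199, -0.98, -0.002], [-0.004, 0.001, -1.0]]
force: [-0.7, -0.4, -3.3]
gripper_width: 19.8
finger_force: 59.7
```

Call:
play_rows(increments=[{"x":0,"y":0,"z":0,"wx":0,"wy":0,"wz":-0.12},{"x":0,"y":0,"z":0,"wx":0,"wy":0,"wz":-0.12},{"x":0,"y":0,"z":0,"wx":0,"wy":0,"wz":-0.118},{"x":0,"y":0,"z":0,"wx":0,"wy":0.105,"wz":0},{"x":0,"y":0,"z":0,"wx":0,"wy":0.105,"wz":0}])

```text
t: 7.8
position: [447.4, 132.3, 169.0]
tcp_rot: [[0.833, 0.524, 0.177], [0.513, -0.852, 0.109], [0.208, -0.0, -0.978]]
force: [-0.1, -0.6, -2.7]
gripper_width: 19.4
finger_force: 59.8
```

Call:
play_rows(increments=[{"x":0,"y":0,"z":0,"wx":0,"wy":0.105,"wz":0},{"x":0,"y":0,"z":0,"wx":0,"wy":0.105,"wz":0},{"x":0,"y":0,"z":0,"wx":0,"wy":0.104,"wz":0},{"x":0,"y":0,"z":0,"wx":0,"wy":0,"wz":0},{"x":0,"y":0,"z":0,"wx":0,"wy":0,"wz":0}])

```text
t: 8.22
position: [443.3, 129.2, 166.9]
tcp_rot: [[0.741, 0.523, 0.42], [0.456, -0.852, 0.258], [0.493, 0.0, -0.87]]
force: [0.7, 0.5, -3.5]
gripper_width: 19.9
finger_force: 59.9
```

```bash
cat > st.py <<'E'
from h import *
def st(off=(0,0,0)):
    f=np.load("cradle.npz");O,B=f["O"],f["B"];o=telemetry.get_obs();R=o["tcp_rot"]
    print("t",o["t"],"TCP in cradle",((o["position"]-O)@B).round(2),"force cr",(o["force"]@B).round(1),"w",o["gripper_width"].round(1),o["finger_force"])
    T=B@np.diag([1,-1,-1.]);print("rot err to T (tool rotvec)",cv2.Rodrigues(R.T@T)[0].ravel().round(4),"q",o["joint_pos"].round(2))
    return O,B,o
E
python3 -c "from st import *;st()"
```

```text
Traceback (most recent call last):
  File "st.py", line 4, in st
    print("t",o["t"],"TCP in cradle",((o["position"]-O)@B).round(2),"force cr",(o["force"]@B).round(1),"w",o["gripper_width"].round(1),o["finger_force"])
                                                                                                           ^^^^^^^^^^^^^^^^^^^^^^^^
AttributeError: 'float' object has no attribute 'round'
```

Call:
play_rows(increments=[{"x":0,"y":0,"z":0,"wx":0,"wy":0,"wz":0},{"x":0,"y":0,"z":0,"wx":0,"wy":0,"wz":0},{"x":0,"y":0,"z":0,"wx":0,"wy":0,"wz":0},{"x":0,"y":0,"z":0,"wx":0,"wy":0,"wz":0},{"x":0,"y":0,"z":0,"wx":0,"wy":0,"wz":0}])

```text
t: 8.63
position: [447.7, 132.3, 171.4]
tcp_rot: [[0.738, 0.524, 0.426], [0.453, -0.852, 0.262], [0.5, -0.0, -0.866]]
force: [0.6, -0.4, -4.0]
gripper_width: 20.1
finger_force: 59.9
```

```bash
sed -i 's/o\["gripper_width"\].round(1)/o["gripper_width"]/' st.py
python3 - <<'E'
from st import *
import cr,held
O,B,o=st(); p,d=read_camera("wrist");cv2.imwrite("pics/w5.png",p[:,:,::-1])
cr.analyse(pose("wrist",o),p,d,(0,0,640,480)); held.held(p,d)
E
```

```text
t 8.6333 TCP in cradle [  5.3   -0.44 100.26] force cr [-1.7 -0.7 -3.6] w 20.080097421535235 59.85354781150818
rot err to T (tool rotvec) [ 0.0011  0.     -0.0019] q [ 0.67 -0.21 -0.7   0.11 -0.57  1.37]
wood 10845 plane [-1.0000e-03 -1.0000e-03 -2.9729e+01] rect ((-3.4591903686523438, -8.07843017578125), (103.84920501708984, 150.03330993652344), 89.83877563476562) y [-58.8  42.6] x [-66.3  70.8]
low 45 mean [-39.   -5.7  -0.2] p2 [-41.3 -31.1  -2.7] p98 [-37.5  15.4   2.6]
high 277 mean [36.9 -0.7 -6.1] p2 [ 28.5 -30.9 -26.4] p98 [42.  25.3  2.6]
brass arm 2760 ((-60.802154541015625, -28.692428588867188), (335.3887023925781, 60.73758316040039), 21.8754825592041) 21.0084670529685
peg top 457 [99.92773702 12.15431461 50.3060312 ]
[  296   181    62   240 11685]
-55 39 ymid -0.3 ztop -14.5
-45 644 ymid -0.3 ztop -19.0
-35 784 ymid -0.3 ztop -18.9
-25 833 ymid -0.3 ztop -18.9
-15 846 ymid -0.2 ztop -18.9
-5 899 ymid -0.0 ztop -18.9
5 976 ymid 0.8 ztop -19.1
15 1187 ymid 0.5 ztop -19.8
25 1159 ymid -0.3 ztop -18.9
35 1228 ymid -0.4 ztop -18.9
45 1324 ymid -0.3 ztop -19.0
55 1536 ymid -0.4 ztop -18.9
65 230 ymid -0.3 ztop -16.9
x range [-50.21153588  60.18455672]
```

View pics/w5.png

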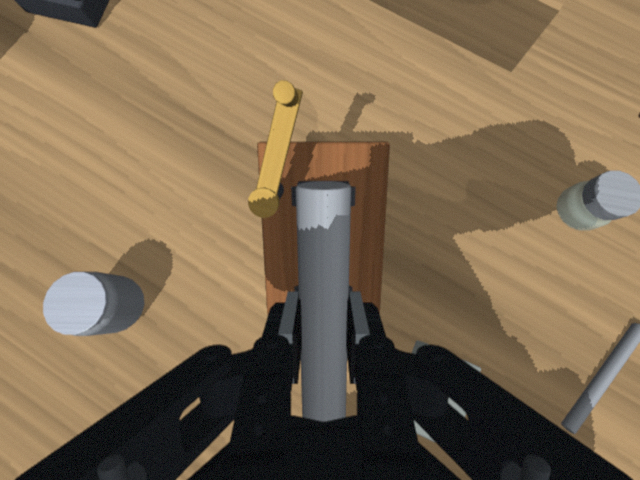

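The picture shows the bar aligned over the notches, with its high end at (323,185) centred between the notch sides (293 to 355). The keeper is clear at (280,140), so I lower the bar.

Call:
play_rows(increments=[{"x":0,"y":0,"z":20,"wx":0,"wy":0,"wz":-0.002},{"x":0,"y":0,"z":25,"wx":0,"wy":0,"wz":0},{"x":0,"y":0,"z":25,"wx":0,"wy":0,"wz":0},{"x":0,"y":0,"z":20,"wx":0,"wy":0,"wz":0},{"x":0,"y":0,"z":8,"wx":0,"wy":0,"wz":0}])

```text
t: 9.1
position: [488.9, 157.6, 83.7]
tcp_rot: [[0.738, 0.525, 0.423], [0.456, -0.851, 0.26], [0.497, 0.001, -0.868]]
force: [0.3, -0.1, -3.1]
gripper_width: 19.5
finger_force: 59.8
```

Call:
play_rows(increments=[{"x":0,"y":0,"z":2,"wx":0,"wy":0,"wz":0},{"x":0,"y":0,"z":2,"wx":0,"wy":0,"wz":0},{"x":0,"y":0,"z":2,"wx":0,"wy":0,"wz":0},{"x":0,"y":0,"z":0,"wx":0,"wy":0,"wz":0},{"x":0,"y":0,"z":0,"wx":0,"wy":0,"wz":0}])

```text
t: 9.52
position: [491.8, 159.3, 82.0]
tcp_rot: [[0.736, 0.525, 0.427], [0.455, -0.851, 0.263], [0.502, 0.001, -0.865]]
force: [-0.3, -0.1, -3.7]
gripper_width: 19.9
finger_force: 59.8
```

```bash
python3 -c "from st import *;st()"
```

```text
t 9.5167 TCP in cradle [ 5.42 -0.6  -2.98] force cr [-2.1  0.  -3. ] w 19.941598891442332 59.83623504638672
rot err to T (tool rotvec) [ 0.001  -0.0018  0.0002] q [ 0.64  0.03 -0.8   0.21 -0.22  1.29]
```

Call:
play_rows(increments=[{"x":0,"y":0,"z":1,"wx":0,"wy":0,"wz":0},{"x":0,"y":0,"z":1,"wx":0,"wy":0,"wz":0},{"x":0,"y":0,"z":1,"wx":0,"wy":0,"wz":0},{"x":0,"y":0,"z":0,"wx":0,"wy":0,"wz":0},{"x":0,"y":0,"z":0,"wx":0,"wy":0,"wz":0}])

```text
t: 9.93
position: [492.8, 159.9, 78.6]
tcp_rot: [[0.737, 0.525, 0.426], [0.455, -0.851, 0.262], [0.5, 0.001, -0.866]]
force: [-0.3, -0.0, -2.9]
gripper_width: 20.0
finger_force: 59.8
```

```bash
python3 -c "from st import *;st()"
```

```text
t 9.9333 TCP in cradle [ 4.73 -0.62 -6.54] force cr [-1.7  0.2 -2.4] w 19.95208175377771 59.83591318130493
rot err to T (tool rotvec) [ 0.0011 -0.0003  0.0002] q [ 0.64  0.03 -0.81  0.22 -0.21  1.28]
```

Call:
play_rows(increments=[{"x":0,"y":0,"z":0.8,"wx":0,"wy":0,"wz":0},{"x":0,"y":0,"z":0.7,"wx":0,"wy":0,"wz":0},{"x":0,"y":0,"z":0,"wx":0,"wy":0,"wz":0},{"x":0,"y":0,"z":0,"wx":0,"wy":0,"wz":0},{"x":0,"y":0,"z":0,"wx":0,"wy":0,"wz":0}])

```text
t: 10.35
position: [493.4, 160.5, 77.7]
tcp_rot: [[0.736, 0.525, 0.427], [0.455, -0.851, 0.262], [0.501, 0.001, -0.866]]
force: [-4.8, -0.8, 1.3]
gripper_width: 19.5
finger_force: 60.8
```

```bash
python3 -c "from st import *;st()"
```

```text
t 10.35 TCP in cradle [ 4.99 -0.46 -7.76] force cr [-3.3  1.8  3.4] w 19.511386226362486 60.798600912094116
rot err to T (tool rotvec) [ 0.0009 -0.001   0.0003] q [ 0.64  0.04 -0.81  0.22 -0.21  1.28]
```

Contact came at the predicted depth. Now I slide the bar down the slope to the stop.

Call:
play_rows(increments=[{"x":-1,"y":0,"z":0,"wx":0,"wy":0,"wz":0},{"x":-1,"y":0,"z":0,"wx":0,"wy":0,"wz":0},{"x":-1,"y":0,"z":0,"wx":0,"wy":0,"wz":0},{"x":-0.5,"y":0,"z":0,"wx":0,"wy":0,"wz":0},{"x":0,"y":0,"z":0,"wx":0,"wy":0,"wz":0}])

```text
t: 10.77
position: [491.5, 159.5, 76.4]
tcp_rot: [[0.735, 0.526, 0.428], [0.455, -0.851, 0.263], [0.502, 0.001, -0.865]]
force: [-1.5, 2.2, 1.7]
gripper_width: 19.8
finger_force: 60.2
```

```bash
python3 -c "from st import *;st()"
```

```text
t 10.7667 TCP in cradle [ 2.49 -0.34 -7.83] force cr [0.8 2.7 1.5] w 19.814289063085567 60.22917687892914
rot err to T (tool rotvec) [ 0.0006 -0.0026  0.0006] q [ 0.64  0.03 -0.82  0.23 -0.2   1.27]
```

Call:
play_rows(increments=[{"x":-0.5,"y":0,"z":0,"wx":0,"wy":0,"wz":0},{"x":-0.5,"y":0,"z":0,"wx":0,"wy":0,"wz":0},{"x":0,"y":0,"z":0,"wx":0,"wy":0,"wz":0},{"x":0,"y":0,"z":0,"wx":0,"wy":0,"wz":0},{"x":0,"y":0,"z":0,"wx":0,"wy":0,"wz":0}])

```text
t: 11.18
position: [490.7, 158.9, 75.8]
tcp_rot: [[0.736, 0.526, 0.427], [0.455, -0.851, 0.263], [0.502, 0.001, -0.865]]
force: [-0.9, 4.7, 2.9]
gripper_width: 19.7
finger_force: 60.3
```

```bash
python3 -c "from st import *;st()"
```

```text
t 11.1833 TCP in cradle [ 1.32 -0.38 -7.84] force cr [2.9 4.5 1.6] w 19.701426373927927 60.34949719905853
rot err to T (tool rotvec) [ 0.0007 -0.0022  0.0006] q [ 0.64  0.03 -0.82  0.24 -0.19  1.26]
```

Call:
play_rows(increments=[{"x":-0.7,"y":-0.3,"z":0,"wx":0,"wy":0,"wz":0},{"x":-0.7,"y":0,"z":0,"wx":0,"wy":0,"wz":0},{"x":-0.6,"y":0,"z":0,"wx":0,"wy":0,"wz":0},{"x":0,"y":0,"z":0,"wx":0,"wy":0,"wz":0},{"x":0,"y":0,"z":0,"wx":0,"wy":0,"wz":0}])

```text
t: 11.6
position: [488.9, 158.0, 74.5]
tcp_rot: [[0.736, 0.525, 0.427], [0.455, -0.851, 0.263], [0.501, 0.001, -0.865]]
force: [0.1, 3.5, 4.2]
gripper_width: 19.4
finger_force: 60.4
```

```bash
python3 -c "from st import *;st()"
```

```text
t 11.6 TCP in cradle [-1.07 -0.27 -7.93] force cr [3.7 2.9 2.7] w 19.441373462036804 60.38836419582367
rot err to T (tool rotvec) [ 0.0009 -0.0015  0.0003] q [ 0.64  0.03 -0.83  0.25 -0.19  1.25]
```

Call:
play_rows(increments=[{"x":-0.6,"y":0,"z":0,"wx":0,"wy":0,"wz":0},{"x":-0.6,"y":0,"z":0,"wx":0,"wy":0,"wz":0},{"x":-0.6,"y":0,"z":0,"wx":0,"wy":0,"wz":0},{"x":0,"y":0,"z":0,"wx":0,"wy":0,"wz":0},{"x":0,"y":0,"z":0,"wx":0,"wy":0,"wz":0}])

```text
t: 12.02
position: [488.8, 158.0, 74.6]
tcp_rot: [[0.734, 0.526, 0.429], [0.455, -0.85, 0.264], [0.504, 0.001, -0.864]]
force: [6.0, 4.3, 2.7]
gripper_width: 19.7
finger_force: 60.0
```

```bash
python3 -c "
from st import *
import held
st();p,d=read_camera('wrist');held.held(p,d)"
```

```text
t 12.0167 TCP in cradle [-1.08 -0.12 -7.78] force cr [ 7.7  0.5 -1.3] w 19.69662110100337 60.00674843788147
rot err to T (tool rotvec) [ 0.0007 -0.0043  0.0012] q [ 0.64  0.03 -0.84  0.25 -0.18  1.25]
[  291   181    67   240 11899]
-55 46 ymid -0.1 ztop -13.7
-45 666 ymid -0.2 ztop -18.9
-35 819 ymid -0.1 ztop -19.0
-25 830 ymid -0.4 ztop -19.0
-15 856 ymid -0.2 ztop -19.0
-5 906 ymid -0.1 ztop -19.0
5 987 ymid 0.6 ztop -19.4
15 1239 ymid 0.0 ztop -26.1
25 1153 ymid -0.3 ztop -19.0
35 1273 ymid -0.1 ztop -18.9
45 1365 ymid -0.2 ztop -18.9
55 1471 ymid -0.4 ztop -18.8
65 287 ymid -0.2 ztop -16.4
x range [-51.01738292  60.29473567]
```

The bar is at the stop: x stays at -1.1 mm while the push-back rises to about 9 N. I release and back out.

Call:
play_rows(increments=[{"x":0,"y":0,"z":0,"wx":0,"wy":0,"wz":0},{"x":0,"y":0,"z":0,"wx":0,"wy":0,"wz":0},{"x":0,"y":0,"z":0,"wx":0,"wy":0,"wz":0},{"x":0,"y":0,"z":0,"wx":0,"wy":0,"wz":0},{"x":0,"y":0,"z":0,"wx":0,"wy":0,"wz":0}], fingers=48)

```text
t: 12.48
position: [486.4, 156.1, 72.3]
tcp_rot: [[0.738, 0.525, 0.425], [0.455, -0.851, 0.261], [0.499, 0.001, -0.867]]
force: [-0.3, -1.0, 0.1]
gripper_width: 40.8
finger_force: 0.0
```

Call:
play_rows(increments=[{"x":0,"y":0,"z":-5,"wx":0,"wy":0,"wz":0},{"x":0,"y":0,"z":-20,"wx":0,"wy":0,"wz":0},{"x":0,"y":0,"z":-30,"wx":0,"wy":0,"wz":0},{"x":0,"y":0,"z":-35,"wx":0,"wy":0,"wz":0},{"x":0,"y":0,"z":-10,"wx":0,"wy":0,"wz":0}])

```text
t: 12.9
position: [444.4, 130.7, 164.4]
tcp_rot: [[0.734, 0.526, 0.43], [0.454, -0.851, 0.265], [0.505, 0.001, -0.863]]
force: [0.5, -0.8, -0.1]
gripper_width: 40.9
finger_force: 0.0
```

Call:
play_rows(increments=[{"x":0,"y":0,"z":0,"wx":0,"wy":0,"wz":0},{"x":0,"y":0,"z":0,"wx":0,"wy":0,"wz":0},{"x":0,"y":0,"z":0,"wx":0,"wy":0,"wz":0},{"x":0,"y":0,"z":0,"wx":0,"wy":0,"wz":0},{"x":0,"y":0,"z":0,"wx":0,"wy":0,"wz":0}], fingers=38)

```text
t: 13.32
position: [444.2, 130.4, 158.3]
tcp_rot: [[0.738, 0.525, 0.424], [0.456, -0.851, 0.261], [0.498, 0.001, -0.867]]
force: [0.2, -0.2, 0.4]
gripper_width: 32.2
finger_force: 0.0
```

```bash
cat > look.py <<'E'
from st import *
def look(name):
    O,B,o=st();p,d=read_camera("wrist");cv2.imwrite(f"pics/{name}.png",p[:,:,::-1])
    L=(cloud(pose("wrist",o),d)-O)@B;hsv=cv2.cvtColor(p,cv2.COLOR_RGB2HSV)
    m=(hsv[...,1]<70)&(hsv[...,2]>70)&(abs(L[...,1])<14)&(L[...,2]>0)&(L[...,2]<25)&(abs(L[...,0])<80)
    q=L[m];print("bar",len(q))
    for a in range(-70,80,10):
        s=q[(q[:,0]>=a)&(q[:,0]<a+10)]
        if len(s)>15: print(a+5,len(s),"y",np.percentile(s[:,1],[2,98]).round(1),"ztop",np.percentile(s[:,2],90).round(1))
    if len(q): print("x",np.percentile(q[:,0],[.3,99.7]).round(1))
    br=(hsv[...,1]>110)&(hsv[...,0]>16)&(hsv[...,0]<32)&(L[...,2]>45)&(L[...,2]<54)&(abs(L[...,1])<90)&(abs(L[...,0])<130)
    k,l,s,ce=cv2.connectedComponentsWithStats(br.astype(np.uint8));i=1+s[1:,4].argmax();pk=L[l==i].mean(0)
    print("peg top",s[i],pk.round(1),"r",np.hypot(pk[0]-40,pk[1]-40).round(1),"theta",np.arctan2(pk[0]-40,40-pk[1]).round(3))
E
python3 -c "from look import *;look('w6')"
```

```text
t 13.3167 TCP in cradle [-4.65 -0.25 90.93] force cr [ 0.2 -0.3  0.3] w 32.2364782886312 0.0
rot err to T (tool rotvec) [0.0013 0.0024 0.0003] q [ 0.67 -0.21 -0.73  0.12 -0.53  1.36]
bar 4843
-65 31 y [-8.4 13.5] ztop 9.7
-55 313 y [-9.7 10.2] ztop 10.8
-45 333 y [-10.3  10.1] ztop 10.8
-35 350 y [-10.2  10. ] ztop 10.9
-25 350 y [-10.    9.8] ztop 10.8
-15 368 y [-9.8  9.7] ztop 10.8
-5 381 y [-9.7  9.9] ztop 10.7
5 413 y [-10.4  10.2] ztop 10.8
15 430 y [-10.3  10.4] ztop 10.8
25 437 y [-10.1   9.8] ztop 10.6
35 458 y [-10.    9.8] ztop 10.8
45 481 y [-10.5  10.3] ztop 10.8
55 498 y [-10.4  10.1] ztop 10.9
x [-64.   59.1]
peg top [270  55  24  27 514] [104.1  20.4  48.3] r 67.0 theta 1.275
```

View pics/w6.png

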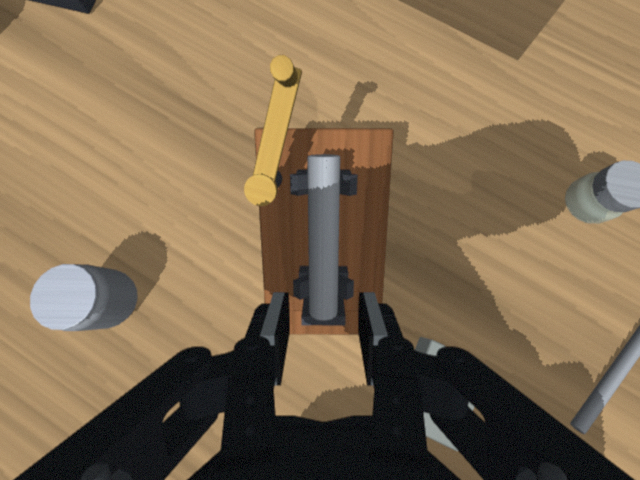

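The bar lies in both notches: ztop is 10.8 along its whole length, y is centred, and x runs to +59. At px (323,155) to (323,320) its low end is at the stop. The keeper peg is at (283,70). Next I move over the peg.

Call:
play_rows(increments=[{"x":27.2,"y":-5.1,"z":2,"wx":0,"wy":0,"wz":0},{"x":27.2,"y":-5.1,"z":2,"wx":0,"wy":0,"wz":0},{"x":27.2,"y":-5.1,"z":2,"wx":0,"wy":0,"wz":0},{"x":27.2,"y":-5.1,"z":0,"wx":0,"wy":0,"wz":0},{"x":0,"y":0,"z":0,"wx":0,"wy":0,"wz":0.1}])

```text
t: 13.78
position: [520.3, 202.3, 211.4]
tcp_rot: [[0.783, 0.451, 0.429], [0.369, -0.891, 0.263], [0.501, -0.048, -0.864]]
force: [-0.4, 0.6, 0.4]
gripper_width: 32.4
finger_force: 0.0
```

Call:
play_rows(increments=[{"x":0,"y":0,"z":0,"wx":0,"wy":0,"wz":0.1},{"x":0,"y":0,"z":0,"wx":0,"wy":0,"wz":0.095},{"x":0,"y":0,"z":0,"wx":0,"wy":0,"wz":0},{"x":0,"y":0,"z":0,"wx":0,"wy":0,"wz":0},{"x":0,"y":0,"z":0,"wx":0,"wy":0,"wz":0}])

```text
t: 14.2
position: [516.5, 199.0, 208.5]
tcp_rot: [[0.857, 0.291, 0.426], [0.191, -0.946, 0.262], [0.479, -0.143, -0.866]]
force: [-1.0, 0.7, -0.0]
gripper_width: 32.5
finger_force: 0.0
```

Run:
```python
from look import *
look('w7')
O,B,o=st();print("delta to (104.2,20.3,24) in tool axes",(o["tcp_rot"].T@(O+B@[104.2,20.3,24]-o["position"])).round(1))
```

```text
t 14.2 TCP in cradle [104.92  20.18  85.56] force cr [-0.5  1.1  0.2] w 32.50640392362788 0.0
rot err to T (tool rotvec) [ 0.0012  0.0003 -0.292 ] q [ 0.7  -0.06 -0.48  0.12 -0.64  1.05]
bar 81
55 81 y [-10.5   9.7] ztop 7.7
x [53.1 59.7]
peg top [313 265  21  21 331] [105.2  20.4  48.1] r 68.1 theta 1.279
t 14.25 TCP in cradle [105.01  20.19  85.72] force cr [ 0.5 -0.  -2.4] w 32.90861069325565 0.0
rot err to T (tool rotvec) [ 0.0012  0.     -0.2925] q [ 0.7  -0.06 -0.48  0.12 -0.64  1.05]
delta to (104.2,20.3,24) in tool axes [-0.8  0.1 61.7]
```

Call:
play_rows(increments=[{"x":0,"y":0,"z":20,"wx":0,"wy":0,"wz":0},{"x":0,"y":0,"z":20,"wx":0,"wy":0,"wz":0},{"x":0,"y":0,"z":15,"wx":0,"wy":0,"wz":0},{"x":0,"y":0,"z":6,"wx":0,"wy":0,"wz":0},{"x":0,"y":0,"z":0,"wx":0,"wy":0,"wz":0}])

```text
t: 14.67
position: [542.2, 214.7, 154.4]
tcp_rot: [[0.858, 0.289, 0.424], [0.19, -0.947, 0.26], [0.477, -0.143, -0.867]]
force: [0.0, 0.3, 0.4]
gripper_width: 32.5
finger_force: 0.0
```

Call:
play_rows(increments=[{"x":0,"y":0,"z":0,"wx":0,"wy":0,"wz":0},{"x":0,"y":0,"z":0,"wx":0,"wy":0,"wz":0},{"x":0,"y":0,"z":0,"wx":0,"wy":0,"wz":0},{"x":0,"y":0,"z":0,"wx":0,"wy":0,"wz":0},{"x":0,"y":0,"z":0,"wx":0,"wy":0,"wz":0}], fingers=20, newtons=20)

```text
t: 15.08
position: [542.6, 215.2, 156.9]
tcp_rot: [[0.857, 0.289, 0.427], [0.188, -0.946, 0.263], [0.48, -0.145, -0.865]]
force: [-0.1, 0.1, 0.0]
gripper_width: 16.8
finger_force: 0.0
```

```bash
python3 -c "from st import *;st()"
```

```text
t 15.0833 TCP in cradle [105.74  20.21  25.58] force cr [-0.   0.2  0.1] w 16.7920523145643 0.0
rot err to T (tool rotvec) [ 0.0006 -0.0018 -0.2947] q [ 0.69  0.05 -0.52  0.15 -0.48  1.03]
```

Call:
play_rows(increments=[{"x":-0.25,"y":5.8,"z":0,"wx":0,"wy":0,"wz":0.085},{"x":-0.25,"y":5.8,"z":0,"wx":0,"wy":0,"wz":0.085},{"x":-0.25,"y":5.8,"z":0,"wx":0,"wy":0,"wz":0.085},{"x":-0.25,"y":5.8,"z":0,"wx":0,"wy":0,"wz":0.085},{"x":-0.25,"y":5.8,"z":0,"wx":0,"wy":0,"wz":0.085}])

```text
t: 15.5
position: [545.9, 187.5, 150.0]
tcp_rot: [[0.899, -0.094, 0.428], [-0.223, -0.939, 0.263], [0.377, -0.332, -0.865]]
force: [1.3, 0.2, 0.5]
gripper_width: 17.1
finger_force: 0.5
```

```bash
cat >> st.py <<'E'
def arc():
    O,B,o=st();c=(o["position"]-O)@B-[40,40,0];y=B.T@o["tcp_rot"][:,1]
    print("r",np.hypot(c[0],c[1]).round(1),"theta",np.arctan2(c[0],-c[1]).round(3),"z",c[2].round(1),"theta of tool y",np.arctan2(-y[1],-y[0]).round(3),"F tool",(o["tcp_rot"].T@o["force"]).round(1))
E
python3 -c "from st import *;arc()"
```

```text
t 15.5 TCP in cradle [92.09 -5.09 25.48] force cr [ 1.3 -0.6 -0.1] w 17.138418403531702 0.49635954201221466
rot err to T (tool rotvec) [-0.     -0.0025 -0.7237] q [ 0.62  0.05 -0.52  0.08 -0.48  0.71]
r 68.9 theta 0.857 z 25.5 theta of tool y 0.847 F tool [ 1.4 -0.4  0.1]
```

Tracking is good, so I continue.

Call:
play_rows(increments=[{"x":-0.25,"y":5.8,"z":0,"wx":0,"wy":0,"wz":0.085},{"x":-0.25,"y":5.8,"z":0,"wx":0,"wy":0,"wz":0.085},{"x":-0.25,"y":5.8,"z":0,"wx":0,"wy":0,"wz":0.085},{"x":-0.25,"y":5.8,"z":0,"wx":0,"wy":0,"wz":0.085},{"x":-0.25,"y":5.8,"z":0,"wx":0,"wy":0,"wz":0.085}])

```text
t: 15.92
position: [538.0, 162.3, 138.6]
tcp_rot: [[0.78, -0.456, 0.428], [-0.59, -0.763, 0.263], [0.207, -0.458, -0.865]]
force: [1.3, 0.2, 1.6]
gripper_width: 17.0
finger_force: 0.5
```

```bash
python3 -c "from st import *;arc()"
```

```text
t 15.9167 TCP in cradle [ 69.15 -22.37  25.54] force cr [ 1.8 -0.5  0.8] w 17.006614770768756 0.5153511464595795
rot err to T (tool rotvec) [-6.0000e-04 -3.1000e-03 -1.1486e+00] q [ 0.58  0.04 -0.55  0.03 -0.46  0.37]
r 68.8 theta 0.437 z 25.5 theta of tool y 0.422 F tool [ 1.2 -1.4 -0.8]
```

Call:
play_rows(increments=[{"x":-0.25,"y":5.8,"z":0,"wx":0,"wy":0,"wz":0.085},{"x":-0.25,"y":5.8,"z":0,"wx":0,"wy":0,"wz":0.085},{"x":-0.25,"y":5.8,"z":0,"wx":0,"wy":0,"wz":0.085},{"x":-0.25,"y":5.8,"z":0,"wx":0,"wy":0,"wz":0.085},{"x":0,"y":2,"z":0,"wx":0,"wy":0,"wz":0.03}])

```text
t: 16.33
position: [522.5, 145.7, 125.7]
tcp_rot: [[0.562, -0.708, 0.427], [-0.827, -0.498, 0.262], [0.027, -0.5, -0.865]]
force: [0.1, -0.4, 1.3]
gripper_width: 17.0
finger_force: 0.4
```

```bash
python3 -c "from st import *;arc()"
```

```text
t 16.3333 TCP in cradle [ 43.7  -28.35  25.41] force cr [ 0.6 -0.4  1.2] w 17.04548266269606 0.3579347301274538
rot err to T (tool rotvec) [-2.0000e-04 -2.0000e-03 -1.5193e+00] q [ 0.57  0.02 -0.6   0.02 -0.43  0.02]
r 68.5 theta 0.054 z 25.4 theta of tool y 0.051 F tool [ 0.4 -0.6 -1.2]
```

Call:
play_rows(increments=[{"x":0,"y":1.5,"z":0,"wx":0,"wy":0,"wz":0.02},{"x":0,"y":1.5,"z":0,"wx":0,"wy":0,"wz":0.02},{"x":0,"y":1.5,"z":0,"wx":0,"wy":0,"wz":0.01},{"x":0,"y":1,"z":0,"wx":0,"wy":0,"wz":0},{"x":0,"y":0,"z":0,"wx":0,"wy":0,"wz":0}])

```text
t: 16.75
position: [518.5, 143.3, 122.6]
tcp_rot: [[0.53, -0.733, 0.426], [-0.848, -0.461, 0.262], [0.004, -0.5, -0.866]]
force: [0.6, 0.1, 1.1]
gripper_width: 16.9
finger_force: 0.2
```

```bash
python3 -c "from st import *;arc()"
```

```text
t 16.75 TCP in cradle [ 38.13 -28.3   25.02] force cr [ 1.1 -0.3  0.7] w 16.870157135851365 0.16127843409776688
rot err to T (tool rotvec) [ 5.0000e-04 -1.0000e-03 -1.5643e+00] q [ 0.57  0.01 -0.61  0.02 -0.42 -0.02]
r 68.3 theta -0.027 z 25.0 theta of tool y 0.007 F tool [ 0.3 -1.1 -0.7]
```

Call:
play_rows(increments=[{"x":0,"y":1,"z":0,"wx":0,"wy":0,"wz":0},{"x":0,"y":0.7,"z":0,"wx":0,"wy":0,"wz":0},{"x":0,"y":0,"z":0,"wx":0,"wy":0,"wz":0},{"x":0,"y":0,"z":0,"wx":0,"wy":0,"wz":0},{"x":0,"y":0,"z":0,"wx":0,"wy":0,"wz":0}])

```text
t: 17.17
position: [517.4, 142.6, 121.8]
tcp_rot: [[0.53, -0.733, 0.426], [-0.848, -0.46, 0.262], [0.004, -0.5, -0.866]]
force: [1.2, -0.8, 0.9]
gripper_width: 17.4
finger_force: 0.4
```

```bash
python3 -c "from st import *;arc()"
```

```text
t 17.1667 TCP in cradle [ 36.61 -28.37  24.99] force cr [ 1.  -1.3  0.5] w 17.394286143209065 0.3935806732624769
rot err to T (tool rotvec) [ 5.0000e-04 -1.2000e-03 -1.5647e+00] q [ 0.57  0.01 -0.62  0.02 -0.42 -0.02]
r 68.5 theta -0.049 z 25.0 theta of tool y 0.006 F tool [ 1.3 -0.9 -0.5]
```

Not yet at the hard stop, since no force has built up. I push on in small steps.

Call:
play_rows(increments=[{"x":0,"y":0.8,"z":0,"wx":0,"wy":0,"wz":0},{"x":0,"y":0.8,"z":0,"wx":0,"wy":0,"wz":0},{"x":0,"y":0,"z":0,"wx":0,"wy":0,"wz":0},{"x":0,"y":0,"z":0,"wx":0,"wy":0,"wz":0},{"x":0,"y":0,"z":0,"wx":0,"wy":0,"wz":0}])

```text
t: 17.58
position: [517.2, 142.5, 121.9]
tcp_rot: [[0.53, -0.732, 0.428], [-0.848, -0.46, 0.263], [0.004, -0.503, -0.865]]
force: [4.7, 2.1, -0.3]
gripper_width: 17.0
finger_force: 2.1
```

```bash
python3 -c "from st import *;arc()"
```

```text
t 17.5833 TCP in cradle [ 36.45 -28.33  25.18] force cr [ 4.3 -0.7 -2.8] w 16.96484737995706 2.1077482402324677
rot err to T (tool rotvec) [-1.5000e-03 -3.2000e-03 -1.5643e+00] q [ 0.57  0.01 -0.62  0.02 -0.41 -0.02]
r 68.4 theta -0.052 z 25.2 theta of tool y 0.006 F tool [ 0.7 -4.3  2.8]
```

Call:
play_rows(increments=[{"x":0,"y":0.8,"z":0,"wx":0,"wy":0,"wz":0},{"x":0,"y":0.8,"z":0,"wx":0,"wy":0,"wz":0},{"x":0,"y":0,"z":0,"wx":0,"wy":0,"wz":0},{"x":0,"y":0,"z":0,"wx":0,"wy":0,"wz":0},{"x":0,"y":0,"z":0,"wx":0,"wy":0,"wz":0}])

```text
t: 18.0
position: [517.0, 142.4, 122.1]
tcp_rot: [[0.53, -0.731, 0.43], [-0.848, -0.46, 0.264], [0.005, -0.505, -0.863]]
force: [7.0, 3.5, -1.2]
gripper_width: 17.0
finger_force: 3.3
```

```bash
python3 -c "from st import *;arc()"
```

```text
t 18.0 TCP in cradle [ 36.36 -28.29  25.39] force cr [ 6.2 -0.7 -4.9] w 16.977873044571243 3.2503529638051987
rot err to T (tool rotvec) [-0.0035 -0.0052 -1.5637] q [ 0.57  0.01 -0.62  0.02 -0.41 -0.02]
r 68.4 theta -0.053 z 25.4 theta of tool y 0.007 F tool [ 0.8 -6.1  4.9]
```

The hard stop is reached: position is stuck and force is rising. I ease off, open and withdraw.

Call:
play_rows(increments=[{"x":0,"y":-1.6,"z":0,"wx":0,"wy":0,"wz":0},{"x":0,"y":0,"z":0,"wx":0,"wy":0,"wz":0},{"x":0,"y":0,"z":0,"wx":0,"wy":0,"wz":0},{"x":0,"y":0,"z":0,"wx":0,"wy":0,"wz":0},{"x":0,"y":0,"z":0,"wx":0,"wy":0,"wz":0}], fingers=40)

```text
t: 18.42
position: [515.8, 141.5, 120.5]
tcp_rot: [[0.529, -0.734, 0.425], [-0.848, -0.46, 0.262], [0.004, -0.499, -0.866]]
force: [-0.6, -0.0, -0.0]
gripper_width: 34.5
finger_force: 0.0
```

Call:
play_rows(increments=[{"x":0,"y":0,"z":-5,"wx":0,"wy":0,"wz":0},{"x":0,"y":0,"z":-15,"wx":0,"wy":0,"wz":0},{"x":0,"y":0,"z":-25,"wx":0,"wy":0,"wz":0},{"x":0,"y":0,"z":-30,"wx":0,"wy":0,"wz":0},{"x":0,"y":0,"z":-30,"wx":0,"wy":0,"wz":0}])

```text
t: 18.83
position: [470.3, 113.5, 212.6]
tcp_rot: [[0.529, -0.734, 0.425], [-0.848, -0.46, 0.261], [0.004, -0.499, -0.867]]
force: [0.4, 0.9, 0.1]
gripper_width: 34.2
finger_force: 0.0
```

Call:
play_rows(increments=[{"x":15,"y":0,"z":-10,"wx":0,"wy":0,"wz":0},{"x":0,"y":0,"z":0,"wx":0,"wy":0,"wz":0},{"x":0,"y":0,"z":0,"wx":0,"wy":0,"wz":0},{"x":0,"y":0,"z":0,"wx":0,"wy":0,"wz":0},{"x":0,"y":0,"z":0,"wx":0,"wy":0,"wz":0}])

```text
t: 19.25
position: [474.5, 98.9, 219.2]
tcp_rot: [[0.529, -0.735, 0.424], [-0.848, -0.46, 0.261], [0.003, -0.498, -0.867]]
force: [-0.3, -0.1, 0.2]
gripper_width: 33.7
finger_force: 0.0
```

```bash
python3 -c "
from look import *
look('w8')
p,d=read_camera('scene');q=p[190:400,170:490];cv2.imwrite('pics/s2.png',cv2.resize(np.hstack([q]),(800,525),interpolation=cv2.INTER_CUBIC)[:,:,::-1])"
```

```text
t 19.25 TCP in cradle [ 33.8  -42.94 138.99] force cr [-0.1  0.1  0.3] w 33.72299793507272 0.0
rot err to T (tool rotvec) [ 2.2000e-03  1.2000e-03 -1.5651e+00] q [ 0.52 -0.19 -0.5  -0.03 -0.74  0.06]
bar 2996
-65 244 y [-13.3  13.4] ztop 5.2
-55 268 y [-10.3   8.6] ztop 10.9
-45 262 y [-10.8   9. ] ztop 10.8
-35 266 y [-10.6   8.9] ztop 10.9
-25 265 y [-10.6   9.1] ztop 11.0
-15 269 y [-10.7   9. ] ztop 10.7
-5 261 y [-10.8   7.5] ztop 10.7
5 256 y [-10.7   7.7] ztop 10.9
15 263 y [-10.7   7.6] ztop 10.9
25 254 y [-10.8   7.9] ztop 10.7
35 64 y [-10.9   7.3] ztop 11.1
45 91 y [-10.8   8.1] ztop 10.8
55 233 y [-10.8   7.9] ztop 10.7
x [-68.5  58.1]
peg top [309 256  16  16 203] [ 38.9 -28.9  48.3] r 68.9 theta -0.016
```

View pics/w8.png

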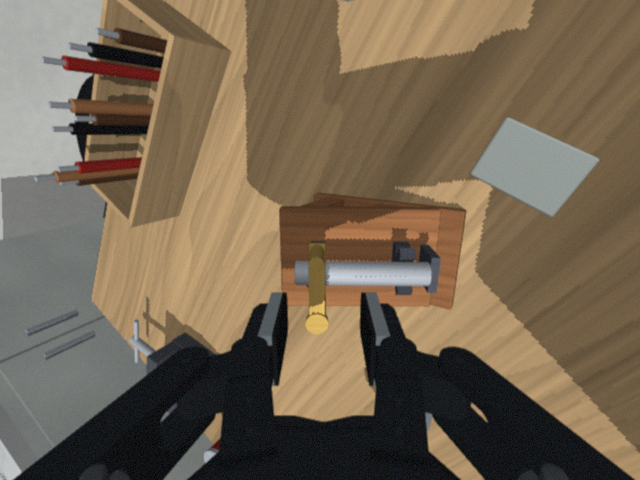

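The keeper is straight across the bar (pivot at px (317,323), peg at (317,262), θ≈0). The bar lies in both notches with its low end at the stop, px (432,273), and the gripper is clear.

```bash
python3 -c "from rig import hand_in;print(hand_in())"
```

```text
the job is handed in; nothing more can be done
None
```

I laid the 22 mm bar in both notches with its low end against the foot stop, closed the keeper over it to its hard stop, let go, and handed the job in at about 19 s of the 51 s allowed.

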